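Unlatch the wax box and square up its block

TASK

The wax block has slid about in the latched plywood box. Swing the latch lever all the way clear of the lid, open the lid past upright so that it stays open by itself, then push the block inside square and flush into the corner of the two metal fence strips. Leave the can, the tape measure and the jar beside it where they stand.

Things in the scene. Friction and masses are not known exactly. Their poses are not given: they have to be found in the camera images.
- case: Plywood box screwed to the bench, 158 (x) x 174 (y) x 50 mm high without lid; walls and floor 8 mm. Origin: centre of its underside. Front (latch, lid tab) at -y; hinge line along x at the top of the +y wall: y +87, z 50 mm. Inside, 6 mm thick, 22 mm high metal fence strips along the -x and +y walls; their inner faces (x -65, y +73 mm) make the corner.
- lid (a joint): Lid angle, rad: 0 shut, grows as the front edge rises and goes over toward +y of the case; stop at 1.85. Free hinge: falls shut below about 1.55, beyond that rests open on its stop. The latch lever bars it until swung past about 1.5. Lid of plywood 158 x 174 x 10 mm, 0.35 kg, top 60.5 mm above the bench when shut.
- lid_tab (a point): Grip point of the dark wooden pull tab on the lid's front edge: tab 24 mm wide (along case x), 14 thick, 30 out from the edge. This point is 18 mm out, amid its width and thickness, 45 mm to the -x side of the case's middle, 55.5 mm above the bench when shut. Turns with the lid, 192 mm from the hinge line.
- latch (a joint): Latch lever angle in rad about its upright pivot: 0 lies over the lid (pointing to +y of the case), grows as the lever swings clockwise seen from above, toward +x of the case; stop at 1.85. Light friction: it stays where it is left.
- latch_pivot (a point): On the pivot axis of the latch lever, on a dark steel bracket at the case's front, 30 mm to the +x side of the middle and 13 mm ahead of the front wall; at the height of the knob's middle.
- latch_knob (a point): Middle of the black upright round knob on the latch lever, 14 mm diameter and 26 mm high, 46 mm from the pivot; this point is 81.5 mm above the bench. The flat steel bar under the knob is 16 mm wide, 6 mm thick, its top 68.5 mm above the bench.
- wax_block: Loose cream-coloured wax block on the case's floor, 58 (x) x 78 (y) x 38 mm, 0.1 to 0.22 kg. Origin: centre of its underside. It starts 10 to 30 mm off both fences, turned by up to 0.15 rad; flush in the corner its origin is at x -36, y +34, z +8 mm in the case's frame, with its axes along the case's.
- black_can: Bystander: black can, 58 mm diameter, 84 mm high, loose; origin under its centre.
- tape_measure: Bystander: grey tape measure, 32 x 70 x 64 mm, loose; origin under its centre.
- cream_jar: Bystander: white jar, 56 mm diameter, 47 mm high, loose; origin under its centre.

How it is judged:
By the outcome, as a careful person would: the job done as asked, in the order asked, and still so for the second after the job is handed in, with the robot touching nothing.
It also fails if it takes over 72 s, if anything falls off the work surface, if the arm or the gripper's body presses on something with over 40 N, if the wrist force passes 120 N, or if a joint passes its speed limit or range.

ROBOT

A 6-joint arm with a two-finger parallel gripper is mounted at the origin on the work surface; the furniture and walls round the work are solid. World frame = base frame: x ahead of the robot, y to its left, z up, the work surface at z = 0. Lengths are in m, angles in rad, forces in N, time in s.
With the tool pointing down it reaches from about 0.275 to 0.875 m from the base axis. Payload 12.5 kg.
Tool frame: the origin (TCP) lies on the centre line of the jaws, within the pads' length; the fingertips stand r.finger_overhang ahead of it and the grasp point (between the pads) lies 3 mm ahead of it (r.finger_overhang is the distance from the TCP to the fingertips, in m); z points along the fingers, y is the line along which they close (so a half turn about z gives the same grasp; the last joint's range is limited). The gripper opens to 85 mm and grips with 20 to 120 N. Pads are 22 mm wide; open, the fingers measure 114 mm over their backs; the gripper's body (76 mm by 85 mm) begins 54 mm behind the grasp point. The pads swing forward as they close: fully open they stand 13 mm farther back than shut.
Start: joints at [-1.394, 0.351, 1.652, -0, 1.139, -0.085], TCP at [0.142, -0.531, 0.253] pointing down, gripper open.
Joint ranges: [-2.75, 2.75], [-0.79, 2.1], [0.01, 2.65], [-1.57, 4.71], [0.07, 3.14], [-2.87, 2.87]. Speed limits (rad/s): [2.22, 2.22, 2.79, 3.14, 3.14, 3.14].

INTERFACE

Orientations are given as a unit quaternion [x, y, z, w].
In Python, from cell import r, optics gives the robot as it stands. The module is installed in compiled form; this text tells all that it offers. Calls block until the motion is done:
- r.move_to(position, orientation): joint-space move of the TCP to a pose.
- r.move_linear(position, rot=None, vel=0.15): straight line of the TCP; rot=None keeps the orientation; vel is the mean speed in m/s.
- r.set_joints(angles): joint-space move.
- r.set_gripper(opening, squeeze=None): opening from 0.0 (shut) to 1.0 (fully open); squeeze is the grip in N (None keeps the last); returns when the fingers have stopped.
- r.sleep(seconds).
- r.inverse_kinematics(position, orientation): joint angles nearest the present ones, or None.
- optics.get_image(name): name is "scene" or "top" or "wrist"; returns a dict with "pixels" (400x640x3 uint8, red, green, blue), "depth" (400x640 float32, m along the optical axis (not along the pixel's ray), 0 where there is no reading), "fx", "fy", "cx", "cy" (pixels), "camera_from_world" (4x4, takes a point from world to camera coordinates); the wrist camera has in their place "mount" (4x4, takes a point from camera to tool coordinates, whose origin is the TCP and whose axes are the flange's). Camera axes: x right, y down, z forward; pixel columns grow to the right and rows downward; lengths in m; the calibration is good to about 2 mm. A picture is of the moment at which its call begins: read the wrist's pose just before it.
A pose or a line that the arm cannot do raises r.PlanningError and nothing moves.
- r.hand_in(): hands the job in; it is judged then, once.
Readings, each from a call of its own:
- r.current_t(): time.
- r.current_q(): joint angles.
- r.current_qvel(): joint speeds.
- r.current_effort(): joint torques, N m.
- r.current_tool_pos(): TCP position.
- r.current_ee_rot(): TCP orientation.
- r.current_contact_force(): force on the tool from outside, world axes, zero at the start.
- r.current_torque(): the same for the moment, N m.
- r.current_opening(): opening from 0.0 (shut) to 1.0 (fully open).
- r.current_finger_force(): force on a finger pad.
Only numpy, scipy, OpenCV 4.12 (cv2) and the standard library are available. Lean on these libraries where they do the work, as an engineer would, in place of code of your own. Each camera call takes 0.05 s, during which the arm holds its last target. There are 200 camera calls.

## Working session

There is one attempt and no reset: what is moved stays moved. The work goes in short steps, each a Python script; the robot and the scene stay as the last script left them, time stands still between calls to the robot, and variables do not carry over. Pictures are saved under pics/ and viewed, at most 10 in all, crops included, and the job is handed in when it is done.

```bash
mkdir -p pics; python3 - <<'E'
from cell import r, optics
import cv2, numpy as np
for n in ("top","scene"):
    d=optics.get_image(n); cv2.imwrite(f"pics/{n}0.png",d["pixels"][:,:,::-1]); np.savez(f"{n}0.npz",**d)
    print(n,d["fx"],d["cx"],d["cy"],np.round(np.linalg.inv(d["camera_from_world"]),3).tolist())
print(r.finger_overhang,r.current_t(),r.current_ee_rot())
E
```

```text
top 373.1561409614207 312.99189545486297 196.3356458341275 [[0.003, -0.998, 0.07, 0.315], [-1.0, -0.005, -0.022, 0.012], [0.022, -0.07, -0.997, 1.119], [0.0, 0.0, 0.0, 1.0]]
scene 515.5389247530442 317.9791021127344 208.25633807377676 [[-0.652, -0.346, 0.675, -0.438], [-0.758, 0.279, -0.59, 0.754], [0.016, -0.896, -0.444, 0.657], [0.0, 0.0, 0.0, 1.0]]
0.022 0.1 [ 9.91447882e-01  1.30502256e-01 -1.85922466e-05 -5.08748693e-04]
```

View pics/top0.png

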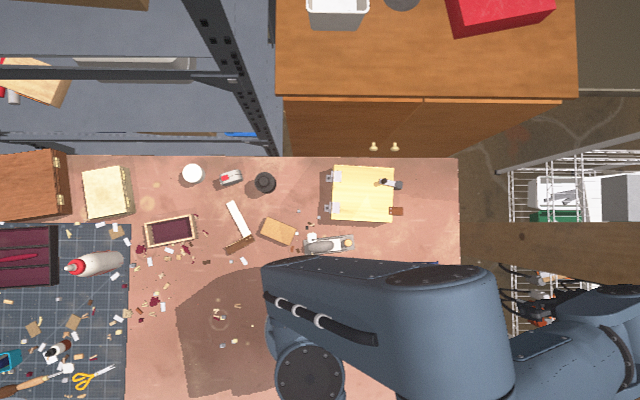

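View pics/scene0.png

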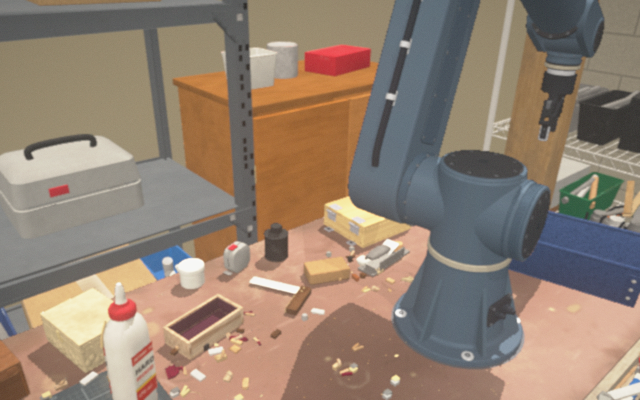

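The top view shows the case at about (362,193) with its front to the right (world -y), the latch knob near (383,182) and the tab at (396,211). The can is at (264,182), the tape at (230,178) and the jar at (192,173).

```bash
cat > h.py <<'E'
import numpy as np, cv2
from scipy.spatial.transform import Rotation as R
def cloud(d, T=None):
    "world xyz for each pixel; T = world_from_camera"
    if T is None: T=np.linalg.inv(d["camera_from_world"])
    z=d["depth"].astype(float); v,u=np.mgrid[:z.shape[0],:z.shape[1]]
    p=np.stack([(u-d["cx"])/d["fx"]*z,(v-d["cy"])/d["fy"]*z,z],-1)
    return p@T[:3,:3].T+T[:3,3]
E
python3 - <<'E'
from h import *
d=np.load("top0.npz"); P=cloud(d)
s=np.zeros(P.shape[:2],bool); s[160:228,322:410]=1
m=s&(abs(P[...,2]-.0605)<.006)
q=P[m]; rect=cv2.minAreaRect((q[:,:2]*1000).astype(np.float32)); print(m.sum(),rect,cv2.boxPoints(rect).tolist(),np.median(q[:,2]))
m2=s&(P[...,2]>.075)&(P[...,2]<.12); print("knob",m2.sum(),np.round(P[m2].mean(0),4),P[m2][:,2].max())
for n,(u,v) in dict(tab=(397,211),jar=(192,173),tape=(230,178),can=(264,182)).items(): print(n,P[v,u])
for c in range(340,460,8): print(c,np.round(P[172:216:6,c,2]*1000).astype(int))
E
python3 - <<'E'
import cv2
a=cv2.imread('pics/top0.png')[150:240,310:430]; cv2.imwrite('pics/c1.png',cv2.resize(a,None,fx=6,fy=6,interpolation=cv2.INTER_CUBIC))
E
```

```text
3370 ((398.5300598144531, -163.66696166992188), (210.19012451171875, 158.3236541748047), 86.908935546875) [[313.81634521484375, -264.3404846191406], [471.90966796875, -272.8777770996094], [483.2437744140625, -62.993438720703125], [325.15045166015625, -54.456146240234375]] 0.06084716418492431
knob 32 [ 0.4301 -0.2145  0.0891] 0.09787135708872952
tab [ 0.34824998 -0.24996081  0.06390776]
jar [0.45599072 0.3373662  0.04397345]
tape [0.44014194 0.22473202 0.06083884]
can [0.42690793 0.12590655 0.08262771]
340 [63 63 60 60 57 60 64 59]
348 [61 57 61 61 58 59 58 62]
356 [59 57 62 61 62 61 57 61]
364 [56 59 60 62 58 61 58 59]
372 [65 62 62 58 62 60 59 60]
380 [61 64 60 59 61 60 58 57]
388 [63 60 71 61 63 58 62 61]
396 [ 1  0 74  2  1 -1 63 62]
404 [ 1  1 -4  2 -2  2  1 -3]
412 [ 2  0 -3  2  1  2  0 -3]
420 [ 3  3 -1  0  3  6 -1  4]
428 [ 2 -3  0 -1  2  2 -1 -1]
436 [ 1 -2 -1  3  0 -1  4  2]
444 [-3 -1 -1  0 -1 -4 -2  0]
452 [-2  1 -2  3 -1 -3  3  0]
```

View pics/c1.png

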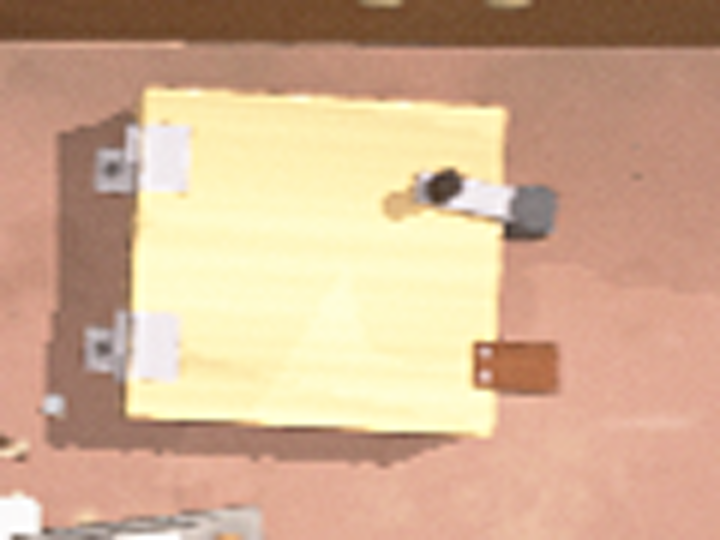

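The crop shows the lid corners at crop pixels (145,88), (507,107), (490,436) and (127,417). The knob top is at (443,187), the pivot bracket at about (530,211) and the tab end at (557,368). Latch is near 0 rad. I'll intersect the pixel rays with the known heights.

```bash
cat >> h.py <<'E'
def ray(d,u,v,z):
    T=np.linalg.inv(d["camera_from_world"]); w=T[:3,:3]@[(u-d["cx"])/d["fx"],(v-d["cy"])/d["fy"],1]
    return T[:3,3]+w*(z-T[2,3])/w[2]
E
python3 - <<'E'
from h import *
d=np.load("top0.npz")
f=lambda x,y,z: ray(d,310+(x+.5)/6-.5,150+(y+.5)/6-.5,z)[:2]
L=np.array([f(x,y,.0605) for x,y in [(145,88),(507,107),(490,436),(127,417)]])
print(L, [np.linalg.norm(L[i]-L[i-1]) for i in range(4)])
M=np.array([[79,87],[79,-87],[-79,-87],[-79,87]])/1e3
c=L.mean(0); U,_,Vt=np.linalg.svd((L-c).T@M); A=U@Vt; yaw=np.arctan2(A[1,0],A[0,0]); print("case",c,yaw)
inv=lambda p:(p-c)@A
print("knob",f(443,185,.0945),inv(f(443,185,.0945)),"piv",inv(f(532,211,.0685)),"tabend",inv(f(557,368,.0625)))
P=cloud(d)
for n,(a,b,e,g) in dict(jar=(178,160,206,186),tape=(214,166,246,190),can=(250,168,278,196)).items():
    q=P[b:g,a:e].reshape(-1,3); q=q[q[:,2]>.025]; print(n,q[:,:2].min(0),q[:,:2].max(0), inv(q[:,:2].mean(0)))
E
```

```text
[[ 0.48155433 -0.07033445]
 [ 0.47354216 -0.24396064]
 [ 0.31631197 -0.23396779]
 [ 0.32470061 -0.0617169 ]] [np.float64(0.15709026730653222), np.float64(0.17381095402880015), np.float64(0.15754742422208495), np.float64(0.17245503725129313)]
case [ 0.39902727 -0.15249494] -0.052717663995442476
knob [ 0.43190272 -0.20558304] [ 0.03562716 -0.05128203] piv [ 0.02898979 -0.09945116] tabend [-0.04439292 -0.11581434]
jar [0.31450248 0.01176398] [0.48194786 0.3656703 ] [0.02917197 0.48758584]
tape [0.31450248 0.01176398] [0.46806278 0.25854028] [0.02393409 0.37861051]
can [0.31450248 0.01176398] [0.45788444 0.15676469] [0.01221663 0.27858386]
```

```bash
cat >> h.py <<'E'
C=np.array([.39903,-.15249]); YAW=-.0527
RC=R.from_euler('z',YAW)
def W(x,y,z): return RC.apply([x,y,z])+[C[0],C[1],0]   # case frame -> world
def down(a,tilt=0):
    "tool down, yaw a in case frame (tool y along case +-y at a=0); tilt: fingers lean toward case +y"
    return (RC*R.from_euler('x',tilt)*R.from_euler('z',a)*R.from_euler('x',np.pi)).as_quat()
E
python3 - <<'E'
from h import *
from cell import r
d=np.load("top0.npz"); P=cloud(d)
for u in (330,385,440):
  print(u,[tuple(np.round(P[v,u]*1000).astype(int)[[0,2]]) for v in range(80,172,7)])
print("corner z,x at lowx wall side", P[150:160,280:290].reshape(-1,3).mean(0))
# latch poses
for a in (0,np.pi/2,-np.pi/2): print(a, r.inverse_kinematics(W(.01,-.054,.15),down(a)))
# lid path
for t0 in (.5,.8):
  for th in np.linspace(0,1.83,7):
    ph=th-.0; y=.087-.192*np.cos(th)-.0055*np.sin(-th)*-1; y=.087-.192*np.cos(th)+.0055*np.sin(th); z=.05+.192*np.sin(th)+.0055*np.cos(th)
    dr=R.from_euler('x',t0-th).apply([0,0,-1]); p=np.array([-.045,y,z])-dr*.011
    for a in (np.pi/2,-np.pi/2):
      q=r.inverse_kinematics(W(*p),down(a,t0-th)); print(t0,round(th,2),round(a,1),None if q is None else np.round(q,2))
E
```

```text
330 [(np.int64(626), np.int64(324)), (np.int64(611), np.int64(322)), (np.int64(596), np.int64(320)), (np.int64(591), np.int64(287)), (np.int64(591), np.int64(237)), (np.int64(591), np.int64(178)), (np.int64(590), np.int64(113)), (np.int64(591), np.int64(33)), (np.int64(590), np.int64(-53)), (np.int64(590), np.int64(-154)), (np.int64(589), np.int64(-278)), (np.int64(514), np.int64(-2)), (np.int64(492), np.int64(-2)), (np.int64(470), np.int64(3))]
385 [(np.int64(629), np.int64(320)), (np.int64(612), np.int64(324)), (np.int64(596), np.int64(323)), (np.int64(592), np.int64(290)), (np.int64(590), np.int64(242)), (np.int64(590), np.int64(184)), (np.int64(590), np.int64(118)), (np.int64(591), np.int64(40)), (np.int64(591), np.int64(-48)), (np.int64(589), np.int64(-147)), (np.int64(590), np.int64(-274)), (np.int64(590), np.int64(-425)), (np.int64(493), np.int64(-1)), (np.int64(463), np.int64(61))]
440 [(np.int64(629), np.int64(324)), (np.int64(614), np.int64(321)), (np.int64(598), np.int64(322)), (np.int64(592), np.int64(292)), (np.int64(591), np.int64(245)), (np.int64(589), np.int64(191)), 
[... 1301 characters left out ...]
.01  1.63 -2.07]
0.8 0.0 1.6 [-1.    0.75  1.78  0.45  1.33 -1.22]
0.8 0.0 -1.6 [-1.    0.75  1.78  0.45  1.33  1.93]
0.8 0.3 1.6 [-0.91  0.5   1.9   0.35  1.15 -1.07]
0.8 0.3 -1.6 [-0.91  0.5   1.9   0.35  1.15  2.08]
0.8 0.61 1.6 [-0.76  0.27  2.01  0.17  1.   -0.81]
0.8 0.61 -1.6 [-0.76  0.27  2.01  0.17  1.    2.33]
0.8 0.92 1.6 [-0.51  0.1   2.09 -0.13  0.91 -0.38]
0.8 0.92 -1.6 [-0.51  0.1   2.09 -0.13  0.91  2.76]
0.8 1.22 1.6 [-0.19  0.04  2.13 -0.51  0.97  0.16]
0.8 1.22 -1.6 None
0.8 1.52 1.6 [ 0.15  0.14  2.12 -0.78  1.19  0.62]
0.8 1.52 -1.6 [ 0.15  0.14  2.12 -0.78  1.19 -2.53]
0.8 1.83 1.6 [ 0.4   0.34  2.07 -0.89  1.44  0.92]
0.8 1.83 -1.6 [ 0.4   0.34  2.07 -0.89  1.44 -2.22]
```

```bash
cat > latch.py <<'E'
from h import *
from cell import r, optics
def pose(f,gap,tip=.077):
    u=np.array([np.sin(f),np.cos(f)]); t=np.array([np.cos(f),-np.sin(f)])
    p=np.array([.030,-.100])+.046*u-t*(.018+gap)
    return W(*p,tip+.022), down(np.pi-f)
r.set_gripper(0.0)
p,q=pose(0,.012,.15); r.move_to(p,q)
p,q=pose(0,.012); r.move_linear(p,q,.15)
print(r.current_contact_force(), r.current_tool_pos()-p)
for f in np.arange(.1,1.84,.193):
    p,q=pose(f,0); r.move_linear(p,q,.1)
    print(round(f,2),np.round(r.current_contact_force(),1))
p,q=pose(f,.02); r.move_linear(p,q)
p,q=pose(f,.02,.16); r.move_linear(p,q)
p0,R0=r.current_tool_pos(),r.current_ee_rot()
print(r.current_t(),f)
d=optics.get_image("top"); cv2.imwrite("pics/t1.png",cv2.resize(d["pixels"][140:240,300:440,::-1],None,fx=5,fy=5)); np.savez("top1.npz",**d)
E
python3 latch.py
```

```text
[ 0.18978585 -0.15675649  0.83285684] [ 0.00023034 -0.00037609  0.00046105]
0.1 [-0.6 -0.4 -1.1]
0.29 [-0.1  0.2  0.5]
0.49 [ 0.4 -1.2  0.5]
0.68 [-0.5  0.5  0.6]
0.87 [-0.1 -0.6  0.5]
1.07 [-1.1  0.7  0.9]
1.26 [-0.2  0.3 -0.2]
1.45 [ 0.3  0.5 -0.1]
1.64 [0.1 1.1 0.6]
1.84 [-0.6 -0.1  0.4]
7.6333 1.8370000000000004
```

View pics/t1.png

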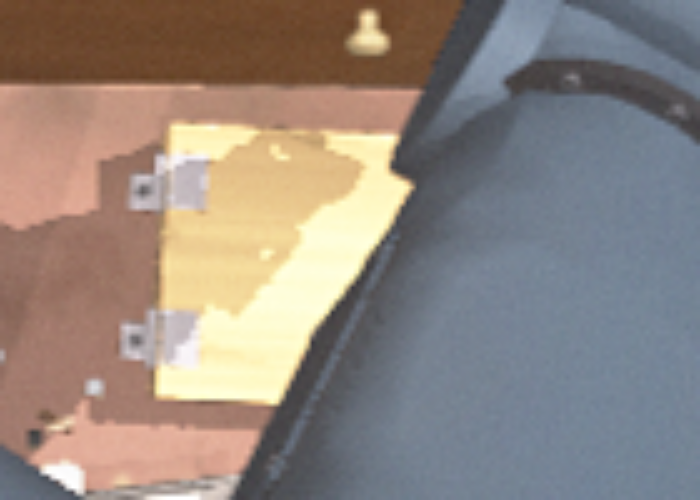

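The arm hides the front of the case, so the latch can't be seen here. I'll go to the pre-grasp pose at the tab and look from the wrist.

```bash
cat > lid.py <<'E'
from h import *
from cell import r, optics
T0=.8
def lp(th,back=0,deep=.008):
    y=.087-.192*np.cos(th)+.0055*np.sin(th); z=.05+.192*np.sin(th)+.0055*np.cos(th)
    dr=R.from_euler('x',T0-th).apply([0,0,-1])
    return W(*(np.array([-.045,y,z])-dr*(.003+deep+back))), down(np.pi/2,T0-th)
def wristshot(name):
    p,q=r.current_tool_pos(),r.current_ee_rot(); d=optics.get_image("wrist")
    T=np.eye(4);T[:3,:3]=R.from_quat(q).as_matrix();T[:3,3]=p;T=T@d["mount"]
    cv2.imwrite(f"pics/{name}.png",d["pixels"][:,:,::-1]); np.savez(name+".npz",T=T,**d); return d,T
E
python3 - <<'E'
from lid import *
p=r.current_tool_pos(); r.move_linear([p[0],p[1],.22])
r.move_to(*lp(0,.12)); r.set_gripper(.55,40)
wristshot("w1"); print(r.current_t())
E
```

```text
9.5417
```

View pics/w1.png

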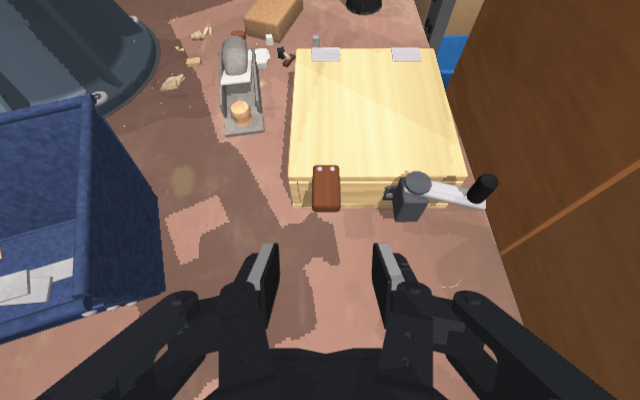

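The wrist view shows the latch bar swung to the side, clear of the lid: pivot (417,185), knob (483,188). The tab at (326,188) is centred between the fingers. I'll grip the tab and open the lid.

```bash
python3 - <<'E'
from lid import *
F=lambda: np.round(r.current_contact_force(),1)
r.move_linear(*lp(0,0),.12); print(F())
r.set_gripper(0,40); print("grip",r.current_opening()*85,r.current_finger_force(),F())
for th in np.linspace(.15,1.8,12):
    r.move_linear(*lp(th),.12); f=F(); print(round(th,2),f,round(r.current_opening()*85,1))
    if np.linalg.norm(f)>30: print("STOP"); break
print(r.current_t())
wristshot("w2")
E
```

```text
[0.7 0.2 0.4]
grip 22.92938249348252 41.63233280181885 [ 1.2 -4.1  4.3]
0.15 [ 2.3 -6.2  0. ] 22.6
0.3 [ 1.2 -6.2  1.2] 22.9
0.45 [ 0.7 -7.1  2.7] 23.1
0.6 [-0.8 -8.6  4.3] 23.2
0.75 [-2.7 -9.3  6.4] 22.6
0.9 [-3.5 -8.6  9.8] 23.2
1.05 [-3.8 -6.5 12.7] 23.1
1.2 [-4.6 -5.5 15.4] 23.3
1.35 [-5.4 -3.7 17. ] 22.8
1.5 [-5.1 -0.4 17.5] 22.8
1.65 [-4.5  2.4 18.2] 22.5
1.8 [-5.4  5.7 18.2] 23.0
15.8167
```

```bash
python3 - <<'E'
from lid import *
r.set_gripper(.6); r.move_linear(*lp(1.8,.07)); print(r.current_contact_force())
p=r.current_tool_pos(); r.move_linear([p[0],p[1],.42],vel=.25); 
r.move_to(W(.02,-.09,.34),down(np.pi/2,.25)); r.set_gripper(0.)
wristshot("w3"); print(r.current_t())
E
```

```text
[-0.60107393 -0.1195182   0.15548831]
19.6917
```

View pics/w3.png

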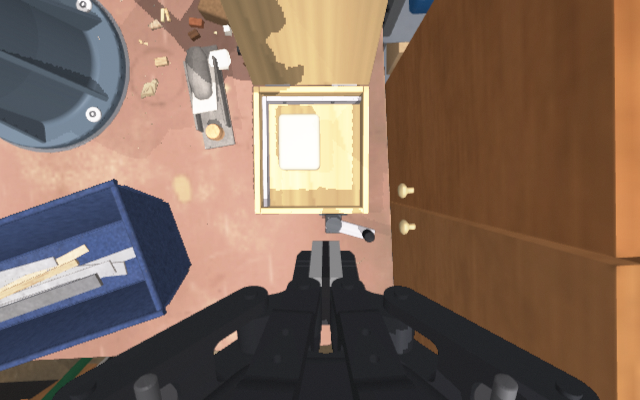

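The lid stands open. The white block spans about (279..320, 114..170), the fences run along the left and top walls, and the latch is clear with its knob at (368,236). I'll measure the block in the case frame, and the rim to check the frame.

```bash
python3 - <<'E'
from h import *
d=np.load("w3.npz"); T=d["T"]; P=cloud(d,T)
Q=RC.inv().apply((P-[C[0],C[1],0]).reshape(-1,3)).reshape(P.shape)
s=np.zeros(P.shape[:2],bool); s[84:216,250:372]=1
rim=s&(abs(Q[...,2]-.05)<.005)
im=d["pixels"].astype(int)
blk=np.zeros_like(s); blk[105:180,268:335]=1; blk&=(im.min(2)>215)
def rep(m,n):
    q=Q[m]; rc=cv2.minAreaRect((q[:,:2]*1000).astype(np.float32)); print(n,m.sum(),rc,"z",np.median(q[:,2]), "pct",np.percentile(q[:,:2],[1,99],axis=0)*1000)
rim2=rim.copy(); rim2[108:185,272:335]=0
rep(rim2,"rim"); rep(blk,"blk")
for n,m in (("rimpx",rim2),("blkpx",blk)):
    rc=cv2.minAreaRect(np.argwhere(m)[:,::-1].astype(np.float32)); b=cv2.boxPoints(rc); print(n,rc)
    z=.05 if n=="rimpx" else .046
    dd=dict(fx=d["fx"],fy=d["fy"],cx=d["cx"],cy=d["cy"],camera_from_world=np.linalg.inv(T))
    print(np.round([RC.inv().apply(ray(dd,u,v,z)-[C[0],C[1],0])*1000 for u,v in b],1))
E
```

```text
rim 3133 ((1.3569564819335938, 0.5266189575195312), (178.5470428466797, 158.27899169921875), 89.99430084228516) z 0.04969955467136805 pct [[-76.93195909 -85.62948508]
 [ 79.99536188  89.25529645]]
blk 2471 ((-19.768341064453125, 13.479434967041016), (119.08627319335938, 82.54856872558594), 89.57404327392578) z 0.0454673336885873 pct [[-60.72553726 -36.17830548]
 [ 10.92451759  60.88149103]]
rimpx ((310.5, 149.49996948242188), (114.99998474121094, 130.99996948242188), 0.0)
[[-79.2 -88.2  50. ]
 [-77.1  90.4  50. ]
 [ 79.1  90.3  50. ]
 [ 80.2 -88.3  50. ]]
blkpx ((294.5, 142.0), (74.0, 47.0), 90.0)
[[-53.6  63.2  46. ]
 [ 11.   63.2  46. ]
 [ 10.9 -38.4  46. ]
 [-54.5 -38.4  46. ]]
```

```bash
cat > push.py <<'E'
from lid import *
TZ=.020+.022
def push(start,dirn,a,stop_at,fmax,maxd):
    "case-frame start xy, unit dir, advance to near stop_at quickly then in small steps until force fmax"
    s=np.array(start,float); u=np.array(dirn,float); q=down(a)
    r.move_to(W(*s,.14),q); r.move_linear(W(*s,TZ),vel=.15)
    r.sleep(.1); f0=r.current_contact_force()
    g=lambda: -(RC.inv().apply(r.current_contact_force()-f0)[:2]@u)
    k=stop_at; r.move_linear(W(*(s+u*k),TZ),vel=.05); print("near",round(g(),1))
    while k<maxd:
        k+=.0012; r.move_linear(W(*(s+u*k),TZ),vel=.03)
        if g()>fmax: break
    p=RC.inv().apply(r.current_tool_pos()-[C[0],C[1],0])*1000
    print("end",np.round(p,1),"cmd",np.round((s+u*k)*1000,1),"F",round(g(),1),"t",r.current_t())
    r.move_linear(W(*(s+u*(k-.012)),TZ),vel=.08); r.move_linear(W(*(s+u*(k-.012)),.14),vel=.25)
E
python3 - <<'E'
from push import *
push((.042,.012),(-1,0),np.pi,.030,6,.048)
push((-.036,-.055),(0,1),np.pi/2,.030,6,.050)
E
```

```text
near 0.1
end [ 4.  11.8 42.5] cmd [ 2.4 12. ] F 9.6 t 24.4583
near -0.5
end [-35.6 -16.1  42.2] cmd [-36.  -15.4] F 9.4 t 30.1917
```

Both pushes ended where a seated block should stop them (x = +4, y = -16). I'll repeat each once, then check.

```bash
python3 - <<'E'
from push import *
push((.030,.034),(-1,0),np.pi,.022,7,.034)
push((-.036,-.035),(0,1),np.pi/2,.015,7,.024)
r.move_to(W(-.03,-.06,.30),down(np.pi/2,.25))
d,T=wristshot("w4"); print(r.current_t())
cv2.imwrite("pics/w4c.png",cv2.resize(d["pixels"][40:260,220:400,::-1],None,fx=2.7,fy=2.7,interpolation=cv2.INTER_CUBIC))
E
```

```text
near 0.9
end [ 3.9 33.7 42.5] cmd [ 2. 34.] F 10.1 t 35.0167
near 0.5
end [-35.6 -16.1  42.2] cmd [-36.  -15.2] F 11.0 t 39.45
41.0333
```

View pics/w4c.png

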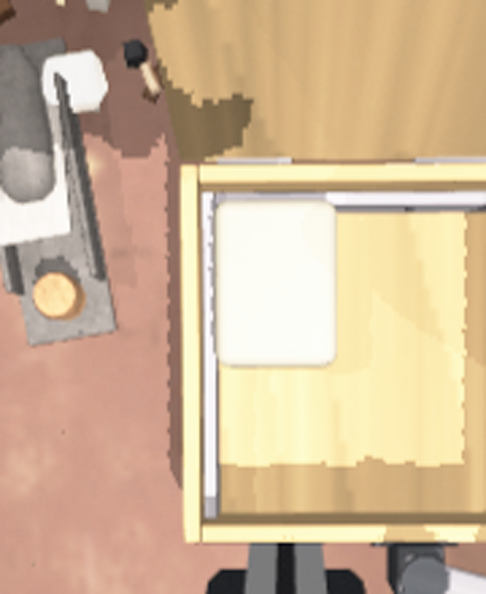

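The block sits square and flush against both fences, with its corner at about (217,200). The lid is open, the latch is clear and the arm touches nothing, so I'm handing in.

```bash
python3 -c "
from cell import r
print(r.current_contact_force(),r.hand_in())"
```

```text
the job is handed in; nothing more can be done
[ 0.14574013 -0.36074841 -0.48506391] None
```

I handed the job in at about 41 s: the latch is swung clear, the lid rests open on its own, and the wax block is square and flush in the fence corner; I didn't touch the can, tape measure or jar, and I haven't seen the verdict.

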